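# Bed down the proud lump in the heaped sample tray

### The arm

A 6-joint arm with a two-finger parallel gripper is mounted at the origin on a cart in front of the work surface, level with it; the furniture and walls round the work are solid. World frame = base frame: x ahead of the robot, y to its left, z up, the work surface at z = 0. Lengths are in m, angles in rad, forces in N, time in s.
With the tool pointing down it reaches from about 0.375 to 0.975 m from the base axis. Payload 3.8 kg.
Tool frame: the origin (TCP) lies between the finger pads; the fingertips stand 17 mm ahead of it and the grasp point (between the pads) lies 2 mm behind it; z points along the fingers, y is the line along which they close (so a half turn about z gives the same grasp; the last joint's range is limited). The gripper opens to 85 mm and grips with 20 to 120 N. Pads are 22 mm wide; open, the fingers measure 114 mm over their backs; the gripper's body (76 mm by 85 mm) begins 54 mm behind the grasp point. The pads swing forward as they close: fully open they stand 13 mm farther back than shut.
Start: joints at [-1.313, 0.264, 1.604, -0, 1.274, -0.037], TCP at [0.196, -0.646, 0.222] pointing down, gripper open.
Joint ranges: [-2.63, 2.63], [-0.94, 2.18], [0.31, 2.57], [-1.31, 4.45], [0, 2.66], [-2.55, 2.55]. Speed limits (rad/s): [2.57, 2.57, 3.14, 3.14, 3.14, 3.14].

### API

Orientations are given as a rotation vector (axis times angle).
In Python, from workcell import bot gives the robot as it stands.
- The arm moves only by the tool play_rows, never from a script. Its argument "steps" is one flat list of numbers, 4 for each row, row after row: the shift along the tool's x, y, z in m, then the turn about the tool's z in rad. A call has 1 to 10 rows; each row is the pose to reach, as a shift and turn from the pose commanded when the call began, along the tool's axes at that moment; what a row does not reach only later rows make up. A row lasts 1/8 s, in which the tool goes at most 62.5 mm and 10.7 degrees, less where a joint would pass 70% of its speed; a pose out of reach is approached as far as the arm can. A call with a gripper value outside its range is refused whole. "jaw" is the closure in counts, from 0 (fully open) to 255 (shut), set as the call begins (left out, the last holds). The fingers move at their own pace and stop on an object; "grip_force" is the grip in N (left out, the last holds). Time passes only in rows, so rows that repeat a pose let the fingers close. It gives the time, the measured TCP pose, the force, the opening and the grip force at its end, in the units of the state.
- bot.read_state(): the state, without advancing time (a new reading comes with each control period).
- bot.read_camera(name): name is "side" or "top"; returns a dict with "pixels" (420x560x3 uint8, blue, green, red), "mtx" (3x3 intrinsics, pixels), "R" (3x3) and "t" (3): a world point X has camera coordinates R X + t. Camera axes: x right, y down, z forward; pixel columns grow to the right and rows downward; lengths in m; the calibration is good to about 2 mm. A picture is of the moment at which its call begins. There is no depth.
- bot.finish_job(): hands the job in; it is judged then, once.
The state is a dict: "time": time; "q": joint angles; "joint_vel": joint speeds; "joint_torque": joint torques, N m; "tool_pos": TCP position; "tcp_rot": TCP orientation; "wrist_force": force on the tool from outside, world axes, zero at the start; "torque": the same for the moment, N m; "width": opening from 0.0 (shut) to 1.0 (fully open); "grip_force": force on a finger pad.
Only numpy, scipy, OpenCV 4.12 (cv2) and the standard library are available. Lean on these libraries where they do the work, as an engineer would, in place of code of your own. Each camera call takes 0.05 s, during which the arm holds its last target. There are 200 camera calls.

### The job

One of the two rock sample trays is badly filled: a lump lies on top of the others and stands above the rim while a quarter of that tray is empty. Using only the tamper, push that lump across into the empty quarter and press it down firmly with the tamper's foot (about 15 N, and never more than 80 N, so no thumping), so that all the tray's lumps lie flat in one layer below the rim. Leave the other tray's lumps alone, do not touch any lump with the gripper, and finally stand the tamper back upright on its mat.

Things in the scene. Friction and masses are not known exactly. Their poses are not given: they have to be found in the camera images.
- tray_1: first square grey sample tray, screwed down: 136 mm outside, walls 4 mm, rim 29 mm above the worktop, inner floor 4 mm above it, inside 128 mm square; origin under its centre on the worktop, x and y along its walls, z up. It holds lumps 1 to 4. Each tray is meant for four lumps in one layer, one in each quarter (quarter centres at x, y = +-31 mm of the tray)
- tray_2: second tray, the same in every size; it holds lumps 5 to 8. The two trays may stand in either place and at any turn
- tamper: hand tamper standing upright on the mat: round flat steel foot 50 mm in diameter and 12 mm thick, thin neck (16 mm) up to 36 mm, brass collar to 42 mm, then a square wooden handle 26 x 26 mm from 40 to 102 mm above the underside; 0.35 kg, steel on stone is stiff, so meet the lumps at 20 mm/s or slower; origin at the centre of the foot's underside, z up along the handle, x and y square to the handle's faces
- tamper_grip (a point): middle of the tamper's wooden handle, 71 mm above the foot's underside: take it here from above, across two flat faces (either pair)
- mat: square black rubber mat 80 x 80 x 4 mm fixed on the worktop, where the tamper lives; origin under its centre, its top 4 mm above the worktop. A bench instrument stands close behind it (beyond x = 0.52): pass it with whatever is carried at least 0.14 m above the worktop
- lump_1: rough grey-brown slab-like lump of rock, about 55 mm across and 20 mm high with a flat underside and a flat top (about 45 mm across); 0.1 to 0.2 kg, dry and rough (friction about 0.6); origin at its centre, 10 mm above the underside, z up through its flat top. At the start each lump lies upright, either on a tray's floor (top 24 mm above the worktop, below the rim) or on the tops of others (standing well above the rim)
- lump_2: another such lump, as lump_1. Pushed over the edge of its neighbours, a lump tips nose first into the gap and may stay leaning there until it is pushed on and pressed
- lump_3: another such lump, as lump_1
- lump_4: another such lump, as lump_1
- lump_5: another such lump, as lump_1
- lump_6: another such lump, as lump_1
- lump_7: another such lump, as lump_1
- lump_8: another such lump, as lump_1
Things that resemble listed ones, but are neither listed nor needed, are in the scene too. What is shaped like the lump_1 but blue or red is not meant.

How it is judged:
By the outcome, as a careful person would: the job done as asked, in the order asked, and still so for the second after the job is handed in, with the robot touching nothing.
It also fails if it takes over 72 s, if anything falls off the work surface, if the arm or the gripper's body presses on something with over 40 N, if the wrist force passes 120 N, or if a joint passes its speed limit or range.

## Working session

There is one attempt and no reset: what is moved stays moved. The work goes in short steps, Python scripts to look and compute and a tool call to move; the robot and the scene stay as the last step left them, time stands still between calls to the robot, and variables do not carry over. Pictures are saved under pics/ and viewed, at most 10 in all, crops included, and the job is handed in when it is done.

Besides the shell and the picture viewer there is one more tool, called as name(argument=value, ...) on one line, values as JSON. play_rows: Moves the arm, as the interface text tells. Its arguments: {"type":"object","properties":{"steps":{"type":"array"},"jaw":{"type":"number"},"grip_force":{"type":"number"}},"required":["steps"]}

```bash
mkdir -p pics; cat > h.py <<'E'
import numpy as np, cv2
from workcell import bot
def cam(n,f=None):
    c=bot.read_camera(n)
    if f: cv2.imwrite('pics/'+f,c['pixels'])
    return c
def ray(c,u,v,z):
    d=c['R'].T@np.linalg.inv(c['mtx'])@np.array([u,v,1.]); o=-c['R'].T@c['t']
    return o+d*(z-o[2])/d[2]
def proj(c,X):
    p=c['mtx']@(c['R']@np.asarray(X,float)+c['t']); return p[:2]/p[2]
E
python3 - <<'E'
from h import *
import pickle
a=cam('top');b=cam('side')
pickle.dump((a,b),open('c.pkl','wb'))
cv2.imwrite('pics/t0.png',cv2.resize(a['pixels'],(800,600)));cv2.imwrite('pics/s0.png',cv2.resize(b['pixels'],(800,600)))
for c in(a,b):print(c['mtx'].round(1),-c['R'].T@c['t'],c['R'].round(2))
s=bot.read_state();print(s)
E
```

```text
[[417.8   0.  275.1]
 [  0.  417.8 212.6]
 [  0.    0.    1. ]] [0.32978169 0.01067454 1.06209982] [[ 0.01 -1.    0.01]
 [-0.98 -0.02 -0.18]
 [ 0.18 -0.01 -0.98]]
[[488.    0.  275.4]
 [  0.  488.  204.9]
 [  0.    0.    1. ]] [ 0.31460884 -1.18844833  0.94477648] [[ 0.99 -0.16 -0.01]
 [-0.1  -0.57 -0.82]
 [ 0.13  0.81 -0.58]]
{'time': 0.1, 'q': array([-1.31290161e+00,  2.64710038e-01,  1.60528213e+00, -1.47787954e-05,
        1.27371562e+00, -3.69194548e-02]), 'joint_vel': array([ 0.00077908, -0.00260415, -0.00300326,  0.00204945,  0.00066383,
       -0.00059134]), 'joint_torque': array([-4.71125386e-04, -5.16709936e+01, -3.68590021e+01, -9.69471262e-05,
        6.35670352e-03,  6.95556849e-06]), 'tool_pos': array([ 0.19592933, -0.64519798,  0.22034071]), 'tcp_rot': array([-3.10544389e+00, -4.61115962e-01,  3.88137984e-04]), 'wrist_force': array([ 0.86904046, -0.25226852, -0.66302743]), 'torque': array([ 0.03448286, -0.02874397, -0.00051376]), 'grip_force': 0.0, 'width': 0.996786997421038}
```

View pics/t0.png

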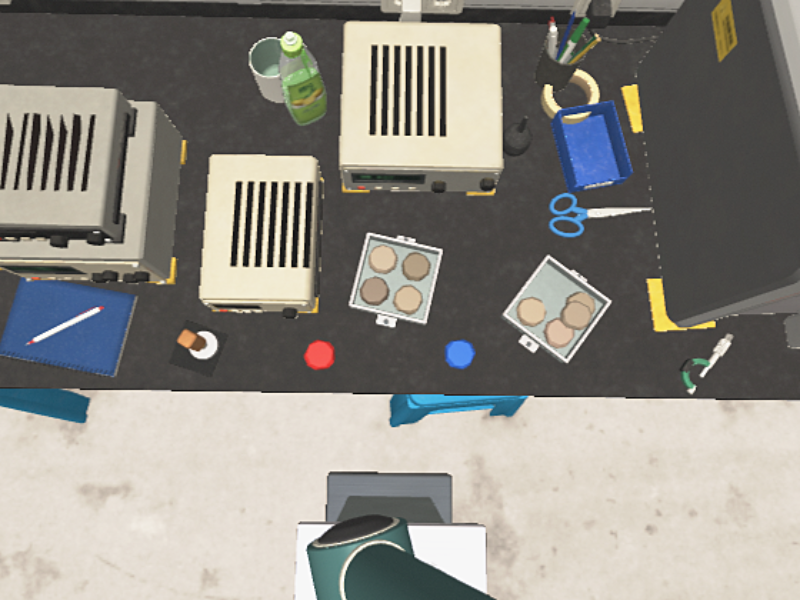

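View pics/s0.png

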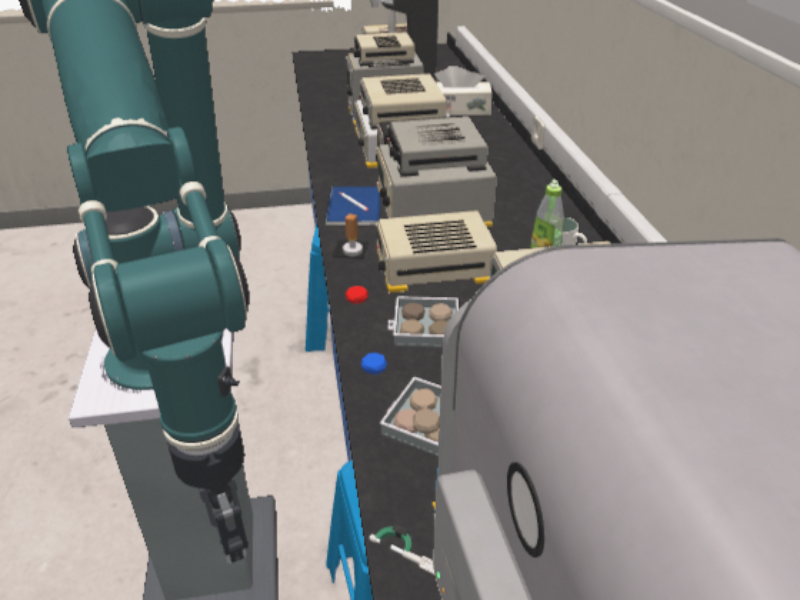

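Tamper at about (203,345) in the top view, on the black mat. Trays: the one at (396,278) has four lumps in one layer, and the one at (557,310) has a stacked lump near (576,314), with its empty quarter probably near the top corner. Possible confusions: the red disc (319,355) and blue disc (460,354), which aren't wanted. A close crop will check this.

```bash
python3 - <<'E'
from h import *
import pickle
a,b=pickle.load(open('c.pkl','rb'))
# top crop of tray: u 345..435, v 170..260 ; tamper u 110..170 v 215..275; side tamper
def cr(c,u,v,w): return cv2.resize(c['pixels'][v:v+w,u:u+w],(400,400),interpolation=cv2.INTER_CUBIC)
cv2.imwrite('pics/cr.png',np.hstack([cr(a,350,175,80),cr(a,110,210,60)]))
E
```

```text
(no output)
```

View pics/cr.png

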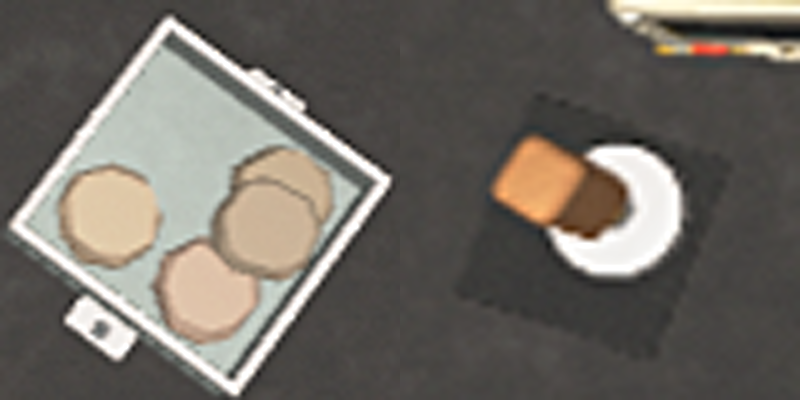

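```bash
python3 - <<'E'
from h import *
import pickle
a,b=pickle.load(open('c.pkl','rb'))
T=lambda x,y,z:ray(a,(x+.5)/5-.5+350,(y+.5)/5-.5+175,z)
M=lambda x,y,z:ray(a,(x-400+.5)/6.667-.5+110,(y+.5)/6.667-.5+210,z)
P=np.array([T(*p,.029) for p in [(168,18),(390,180),(236,395),(12,226)]])
print('tray',P.round(4),P.mean(0).round(4))
d=[P[(i+1)%4]-P[i] for i in range(4)];print([np.degrees(np.arctan2(x[1],x[0])).round(1) for x in d],[np.linalg.norm(x).round(4) for x in d])
for n,p in dict(L=(110,217,.024),B=(208,292,.024),R=(285,193,.024),top=(266,230,.044)).items():print(n,T(*p).round(4))
P=np.array([M(*p,.004) for p in [(540,93),(730,157),(655,358),(457,295)]]);print('mat',P.mean(0).round(4))
print('foot',M(620,210,.016),'htop',M(538,180,.106))
P=np.array([M(*p,.106) for p in [(532,135),(588,168),(550,228),(492,190)]]);print(P.round(4),P.mean(0))
d=[P[(i+1)%4]-P[i] for i in range(4)];print([np.degrees(np.arctan2(x[1],x[0])).round(1) for x in d],[np.linalg.norm(x).round(4) for x in d])
from scipy.spatial.transform import Rotation as R
print(R.from_rotvec(bot.read_state()['tcp_rot']).as_matrix().round(3))
E
```

```text
tray [[ 0.6179 -0.2754  0.029 ]
 [ 0.5351 -0.3853  0.029 ]
 [ 0.4251 -0.3027  0.029 ]
 [ 0.5084 -0.1931  0.029 ]] [ 0.5216 -0.2891  0.029 ]
[np.float64(-127.0), np.float64(143.1), np.float64(52.8), np.float64(-37.0)] [np.float64(0.1376), np.float64(0.1375), np.float64(0.1377), np.float64(0.137)]
L [ 0.5147 -0.2438  0.024 ]
B [ 0.4772 -0.2922  0.024 ]
R [ 0.5285 -0.3333  0.024 ]
top [ 0.5058 -0.3164  0.044 ]
mat [0.4437 0.3439 0.004 ]
foot [0.44817462 0.33140445 0.016     ] htop [0.44791799 0.33265634 0.106     ]
[[0.4635 0.3359 0.106 ]
 [0.4523 0.3158 0.106 ]
 [0.4314 0.3273 0.106 ]
 [0.4442 0.3481 0.106 ]] [0.44787106 0.33179226 0.106     ]
[np.float64(-119.1), np.float64(151.3), np.float64(58.5), np.float64(-32.3)] [np.float64(0.023), np.float64(0.0238), np.float64(0.0245), np.float64(0.0228)]
[[ 0.957  0.291 -0.001]
 [ 0.291 -0.957  0.002]
 [ 0.    -0.002 -1.   ]]
```

```bash
cat >> h.py <<'E'
from scipy.spatial.transform import Rotation as Ro
def goal(x,y,z,th,s=None):
    "tool-frame shift and turn from measured pose to world x,y,z with tool x at th deg"
    s=s or bot.read_state(); R=Ro.from_rotvec(s['tcp_rot']).as_matrix()
    d=R.T@(np.array([x,y,z])-s['tool_pos'])
    t0=np.degrees(np.arctan2(R[1,0],R[0,0])); dt=(th-t0+180)%360-180
    return np.round([*d,-np.radians(dt)],4)
E
python3 - <<'E'
from h import *
for p in [(.4,-.25,.25,100),(.44,-.05,.25,130),(.448,.332,.2,149.6)]: print(goal(*p))
E
```

```text
[ 0.3101 -0.3189 -0.029  -1.4505]
[ 0.4065 -0.4987 -0.0286 -1.9741]
[ 0.5251 -0.8617  0.0222 -2.3162]
```

play_rows(steps=[0.03, -0.03, -0.01, -0.18, 0.07, -0.07, -0.02, -0.36, 0.11, -0.11, -0.03, -0.54, 0.15, -0.155, -0.03, -0.72, 0.19, -0.2, -0.03, -0.9, 0.235, -0.24, -0.03, -1.08, 0.275, -0.28, -0.03, -1.26, 0.31, -0.32, -0.03, -1.44, 0.335, -0.37, -0.03, -1.62, 0.36, -0.42, -0.03, -1.8], jaw=0, grip_force=60)

```text
time: 1.35
tool_pos: [0.4184, -0.1375, 0.2512]
tcp_rot: [-1.562, -2.725, -0.0]
wrist_force: [0.0, 0.1, -0.1]
width: 1.001
grip_force: 0.0
```

```bash
python3 - <<'E'
from h import *
print(goal(.447,.332,.2,149.6),bot.read_state()['tool_pos'])
E
```

```text
[ 0.3908  0.2619  0.0513 -0.5106] [ 0.41843919 -0.1375444   0.25119715]
```

play_rows(steps=[0.03, 0.02, 0, -0.1, 0.075, 0.05, 0, -0.2, 0.125, 0.083, 0, -0.3, 0.175, 0.117, 0, -0.4, 0.225, 0.15, 0, -0.51, 0.275, 0.184, 0, -0.51, 0.325, 0.217, 0.01, -0.51, 0.365, 0.244, 0.03, -0.51, 0.385, 0.258, 0.05, -0.51, 0.391, 0.262, 0.05, -0.51])

```text
time: 2.6
tool_pos: [0.448, 0.3306, 0.1989]
tcp_rot: [-0.829, -3.027, 0.006]
wrist_force: [0.3, 0.6, -0.5]
width: 0.994
grip_force: 0.0
```

```bash
python3 - <<'E'
from h import *
import pickle
print(goal(.4475,.332,.073,149.6),goal(.4475,.332,.13,149.6),bot.read_state()['tool_pos'])
a=cam('top');b=cam('side');pickle.dump((a,b),open('c1.pkl','wb'))
def cr(c,u,v,w): return cv2.resize(c['pixels'][v:v+w,u:u+w],(400,400),interpolation=cv2.INTER_CUBIC)
u,v=proj(b,[.447,.332,.06]).astype(int)
cv2.imwrite('pics/g1.png',np.hstack([cr(a,100,200,80),cr(b,u-30,v-45,70)]));print(u,v)
E
```

```text
[ 0.0009  0.0016  0.1259 -0.0041] [ 0.001   0.0013  0.0689 -0.0041] [0.44799493 0.33058118 0.19890347]
245 162
```

View pics/g1.png

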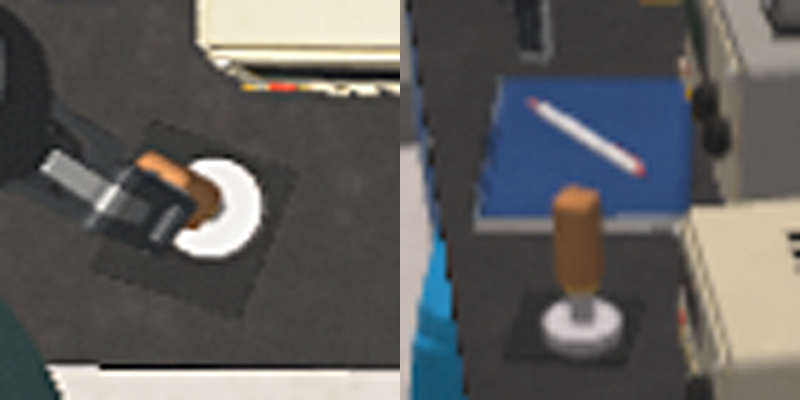

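The top crop shows the tamper foot at (215,205), with the open gripper above the handle. In the side crop the foot's top face is at about (582,318) and the tamper is standing upright.

```bash
python3 - <<'E'
from h import *
import pickle
a,b=pickle.load(open('c1.pkl','rb'))
S=lambda x,y,z:ray(b,(x-400+.5)/5.714-.5+215,(y+.5)/5.714-.5+117,z)
print(S(582,321,.016),S(577,195,.106))
E
```

```text
[0.44803169 0.33264955 0.016     ] [0.44909118 0.33482282 0.106     ]
```

play_rows(steps=[0.001, 0.001, 0.015, 0, 0.001, 0.001, 0.035, 0, 0.001, 0.001, 0.055, 0, 0.001, 0.001, 0.075, 0, 0.001, 0.001, 0.09, 0, 0.001, 0.001, 0.103, 0, 0.001, 0.001, 0.115, 0, 0.001, 0.001, 0.122, 0, 0.001, 0.001, 0.126, 0, 0.001, 0.001, 0.126, 0])

```text
time: 3.95
tool_pos: [0.4494, 0.3316, 0.0756]
tcp_rot: [-0.833, -3.029, 0.0]
wrist_force: [-0.5, -1.3, 0.3]
width: 1.001
grip_force: 0.0
```

play_rows(steps=[0, 0, 0, 0, 0, 0, 0, 0, 0, 0, 0, 0, 0, 0, 0, 0, 0, 0, 0, 0, 0, 0, 0, 0], jaw=255, grip_force=60)

```text
time: 4.7
tool_pos: [0.4499, 0.332, 0.0761]
tcp_rot: [0.833, 3.028, 0.002]
wrist_force: [0.7, 1.9, 1.9]
width: 0.29
grip_force: 62.6
```

play_rows(steps=[0, 0, -0.01, 0, 0, 0, -0.03, 0, 0, 0, -0.06, 0, 0, 0, -0.09, 0, 0, 0, -0.12, 0, 0, 0, -0.15, 0, 0, 0, -0.17, 0, 0, 0, -0.18, 0], grip_force=90)

```text
time: 5.7
tool_pos: [0.4494, 0.3315, 0.2563]
tcp_rot: [0.833, 3.029, 0.0]
wrist_force: [0.5, 0.6, -3.1]
width: 0.281
grip_force: 88.9
```

```bash
python3 - <<'E'
from h import *
for p in [(.44,.0,.24,143),(.4506,-.3484,.17,143)]: print(goal(*p))
s=bot.read_state();print(s['tool_pos'],s['wrist_force'])
E
```

```text
[-0.1615 -0.2897  0.0163  0.1089]
[-0.3488 -0.5836  0.0863  0.1089]
[0.44936745 0.33149244 0.2563158 ] [ 0.48767371  0.62696099 -3.11199681]
```

play_rows(steps=[-0.01, -0.017, 0, 0.02, -0.025, -0.043, 0, 0.05, -0.045, -0.075, 0, 0.08, -0.065, -0.109, 0, 0.109, -0.085, -0.142, 0, 0.109, -0.106, -0.177, 0, 0.109, -0.128, -0.213, 0, 0.109, -0.15, -0.25, 0, 0.109, -0.172, -0.288, 0, 0.109, -0.194, -0.325, 0, 0.109])

```text
time: 6.95
tool_pos: [0.4479, -0.0489, 0.2538]
tcp_rot: [-0.997, -2.976, 0.002]
wrist_force: [0.4, -0.6, -3.8]
width: 0.287
grip_force: 89.1
```

```bash
python3 - <<'E'
from h import *
for p in [(.4506,-.3484,.16,143)]: print(goal(*p))
s=bot.read_state();print(s['tool_pos'],s['wrist_force'])
E
```

```text
[-0.1829 -0.2372  0.0938 -0.001 ]
[ 0.44792718 -0.0488677   0.25383167] [ 0.35632781 -0.56242122 -3.75138342]
```

play_rows(steps=[-0.025, -0.033, 0.005, 0, -0.05, -0.066, 0.01, 0, -0.075, -0.099, 0.02, 0, -0.1, -0.131, 0.035, 0, -0.125, -0.163, 0.05, 0, -0.148, -0.19, 0.065, 0, -0.165, -0.212, 0.08, 0, -0.175, -0.225, 0.09, 0, -0.178, -0.23, 0.094, 0, -0.178, -0.23, 0.094, 0])

```text
time: 8.2
tool_pos: [0.4532, -0.3372, 0.1612]
tcp_rot: [-0.997, -2.978, -0.001]
wrist_force: [0.0, -0.0, -4.0]
width: 0.285
grip_force: 88.9
```

```bash
python3 - <<'E'
from h import *
import pickle
print(goal(.4506,-.3484,.104,143),bot.read_state()['tool_pos'])
a=cam('top');b=cam('side');pickle.dump((a,b),open('c2.pkl','wb'))
cv2.imwrite('pics/g2.png',np.hstack([cv2.resize(c['pixels'][v:v+w,u:u+w],(400,400),interpolation=cv2.INTER_CUBIC) for c,u,v,w in((a,340,175,100),(b,240,220,100))]))
E
```

```text
[-0.0048 -0.0105  0.0571 -0.0004] [ 0.45316853 -0.33719851  0.16115153]
```

View pics/g2.png

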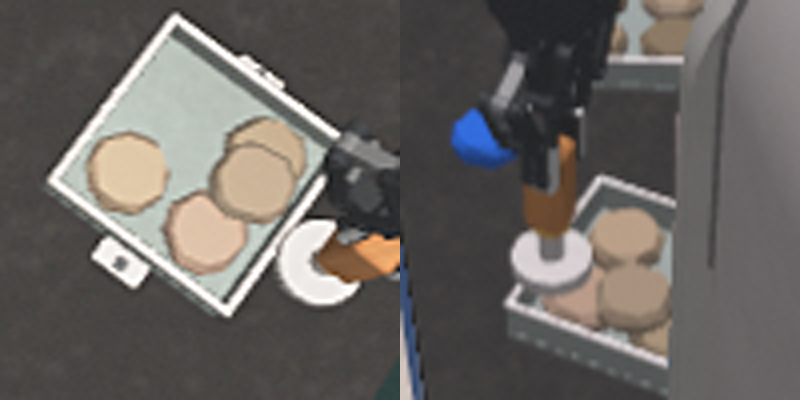

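```bash
python3 - <<'E'
from h import *
import pickle
a,b=pickle.load(open('c2.pkl','rb'))
s=bot.read_state();z=s['tool_pos'][2]-.072+.012
print(ray(a,(320.5)/4-.5+340,(262.5)/4-.5+175,z), ray(b,(551-400+.5)/4-.5+240,(256.5)/4-.5+220,z),s['tool_pos'])
E
```

```text
[ 0.45042223 -0.33491854  0.10207302] [ 0.45107909 -0.33704247  0.10207302] [ 0.45387134 -0.33705021  0.16207302]
```

play_rows(steps=[-0.002, -0.004, 0.005, 0, -0.004, -0.008, 0.015, 0, -0.005, -0.01, 0.027, 0, -0.005, -0.01, 0.039, 0, -0.005, -0.01, 0.048, 0, -0.005, -0.01, 0.054, 0, -0.005, -0.01, 0.056, 0, -0.005, -0.01, 0.056, 0])

```text
time: 9.3
tool_pos: [0.4518, -0.3488, 0.1057]
tcp_rot: [0.997, 2.979, -0.0]
wrist_force: [-0.3, -0.1, -3.7]
width: 0.284
grip_force: 89.0
```

play_rows(steps=[0, 0, 0.0025, 0, -0.001, 0.002, 0.0025, 0, -0.002, 0.0045, 0.0025, 0, -0.003, 0.007, 0.0025, 0, -0.004, 0.009, 0.0025, 0, -0.005, 0.0115, 0.0025, 0, -0.006, 0.014, 0.0025, 0, -0.007, 0.016, 0.0025, 0, -0.008, 0.0185, 0.0025, 0, -0.009, 0.021, 0.0025, 0])

```text
time: 10.55
tool_pos: [0.4716, -0.3373, 0.1031]
tcp_rot: [-0.997, -2.979, 0.0]
wrist_force: [0.1, 0.4, -3.3]
width: 0.281
grip_force: 89.1
```

play_rows(steps=[-0.001, 0.002, 0, 0, -0.002, 0.0045, 0, 0, -0.003, 0.007, 0, 0, -0.004, 0.009, 0, 0, -0.005, 0.0115, 0, 0, -0.006, 0.014, 0, 0, -0.007, 0.016, 0, 0, -0.008, 0.0185, 0, 0, -0.009, 0.021, 0, 0, -0.01, 0.023, 0, 0])

```text
time: 11.8
tool_pos: [0.4934, -0.3249, 0.1031]
tcp_rot: [-0.997, -2.979, -0.0]
wrist_force: [0.6, 0.7, -4.0]
width: 0.284
grip_force: 89.1
```

```bash
cat >> h.py <<'E'
def tr(X):
    d=np.array(X)[:2]-[.5216,-.2891]; t=np.radians(53); return np.round(1000*np.array([d@[np.cos(t),np.sin(t)],d@[-np.sin(t),np.cos(t)]]),1)
E
python3 - <<'E'
from h import *
import pickle
s=bot.read_state();print(tr(s['tool_pos']),s['tool_pos'],s['wrist_force'])
a=cam('top');b=cam('side')
cv2.imwrite('pics/g3.png',np.hstack([cv2.resize(c['pixels'][v:v+w,u:u+w],(400,400),interpolation=cv2.INTER_CUBIC) for c,u,v,w in((a,345,170,90),(b,250,230,90))]))
E
```

```text
[-45.5   1. ] [ 0.49343284 -0.32489505  0.10306109] [ 0.56086137  0.74050096 -4.01362552]
```

View pics/g3.png

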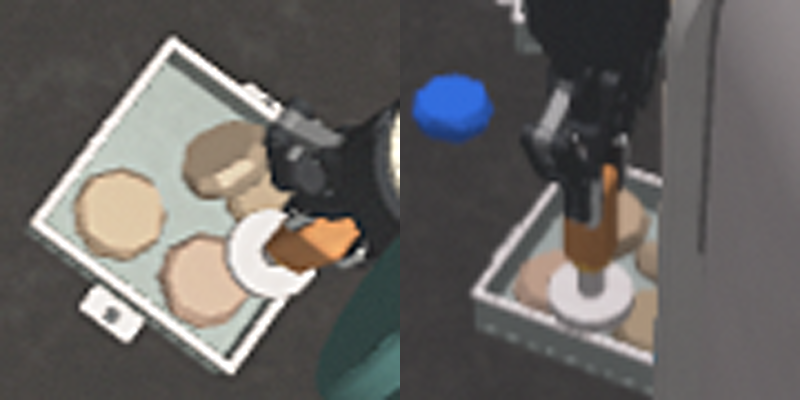

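Top crop: the lump has slid over its neighbours and tipped nose-first into the gap, centred near (228,162). The foot is at (270,253) and its push now points too far sideways. I'll go back round behind the lump and push straight along the tray axis.

play_rows(steps=[0, -0.008, 0, 0, -0.003, -0.018, 0, 0, -0.01, -0.024, 0, 0, -0.018, -0.024, 0, 0, -0.026, -0.024, 0, 0, -0.032, -0.024, 0, 0, -0.034, -0.022, 0, 0, -0.034, -0.0195, 0, 0, -0.034, -0.017, 0, 0, -0.034, -0.0145, 0, 0])

```text
time: 13.15
tool_pos: [0.5117, -0.3566, 0.103]
tcp_rot: [-0.997, -2.979, -0.0]
wrist_force: [0.8, -0.5, -4.1]
width: 0.282
grip_force: 89.1
```

play_rows(steps=[0, 0.0025, 0, 0, 0, 0.005, 0, 0, 0, 0.0075, 0, 0, 0, 0.01, 0, 0, 0, 0.0125, 0, 0, 0, 0.015, 0, 0, 0, 0.0175, 0, 0, 0, 0.02, 0, 0, 0, 0.0225, 0, 0, 0, 0.025, 0, 0])

```text
time: 14.4
tool_pos: [0.5269, -0.337, 0.1031]
tcp_rot: [-0.997, -2.979, -0.0]
wrist_force: [0.3, -0.4, -3.6]
width: 0.282
grip_force: 89.1
```

play_rows(steps=[0, 0.0025, 0.001, 0, 0, 0.005, 0.002, 0, 0, 0.0075, 0.003, 0, 0, 0.01, 0.003, 0, 0, 0.0125, 0.003, 0, 0, 0.015, 0.003, 0, 0, 0.0175, 0.003, 0])

```text
time: 15.28
tool_pos: [0.5375, -0.323, 0.1002]
tcp_rot: [0.997, 2.979, 0.0]
wrist_force: [0.5, 0.4, -4.3]
width: 0.283
grip_force: 89.1
```

```bash
python3 - <<'E'
from h import *
s=bot.read_state();print(tr(s['tool_pos']),s['tool_pos'],s['wrist_force'])
a=cam('top');b=cam('side')
cv2.imwrite('pics/g4.png',np.hstack([cv2.resize(c['pixels'][v:v+w,u:u+w],(400,400),interpolation=cv2.INTER_CUBIC) for c,u,v,w in((a,345,170,90),(b,250,230,90))]))
E
```

```text
[-17.5 -33.1] [ 0.53745235 -0.32298127  0.1001632 ] [ 0.46373755  0.42038744 -4.31699279]
```

View pics/g4.png

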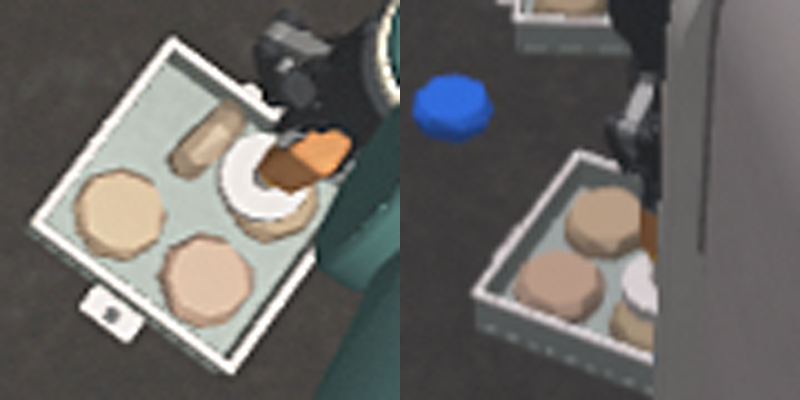

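Top crop: the pushed lump now stands almost on edge, a narrow strip centred at (207,138), because its nose stuck and the low push reared it up. I'll back off slowly so it leans back on its neighbour, then push from higher up on its upper bevel.

play_rows(steps=[0, 0, -0.002, 0, 0, -0.002, -0.004, 0, 0, -0.0045, -0.004, 0, 0, -0.007, -0.004, 0, 0, -0.0095, -0.004, 0, 0, -0.012, -0.004, 0, 0, -0.0145, -0.004, 0, 0, -0.017, -0.004, 0, 0, -0.0195, -0.004, 0, 0, -0.022, -0.004, 0])

```text
time: 16.62
tool_pos: [0.524, -0.3408, 0.1041]
tcp_rot: [-0.997, -2.979, -0.0]
wrist_force: [-0.3, -0.3, -3.8]
width: 0.284
grip_force: 89.0
```

play_rows(steps=[0, -0.0025, 0, 0, 0, -0.005, 0, 0, 0, -0.0075, 0, 0, 0, -0.01, 0, 0, 0, -0.0125, 0, 0, 0, -0.015, 0, 0, 0, -0.0175, 0, 0, 0, -0.02, 0, 0, 0, -0.022, 0, 0])

```text
time: 17.75
tool_pos: [0.5107, -0.3584, 0.1041]
tcp_rot: [-0.997, -2.979, -0.0]
wrist_force: [0.3, 0.1, -3.4]
width: 0.282
grip_force: 89.0
```

```bash
cat >> h.py <<'E'
def W(e1,e2,z):
    t=np.radians(53);return [.5216+(e1*np.cos(t)-e2*np.sin(t))/1e3,-.2891+(e1*np.sin(t)+e2*np.cos(t))/1e3,z/1e3]
def rect(c,z,n=560):
    "tray-frame view at height z mm: right=+e1, up=+e2, +-70 mm, 4 px/mm"
    k=lambda e1,e2:[(e1+70)*n/140,(70-e2)*n/140]
    q=[(-70,-70),(70,-70),(70,70),(-70,70)]
    H=cv2.getPerspectiveTransform(np.float32([proj(c,W(*p,z)) for p in q]),np.float32([k(*p) for p in q]))
    return cv2.warpPerspective(c['pixels'],H,(n,n),flags=cv2.INTER_CUBIC)
E
python3 - <<'E'
from h import *
s=bot.read_state();print(tr(s['tool_pos']),s['tool_pos'],s['wrist_force'])
a=cam('top');b=cam('side')
r=rect(a,24,140); hsv=cv2.cvtColor(r,cv2.COLOR_BGR2HSV)
for y in range(0,140,4): print('%4d '%(70-y)+''.join('%4d'%v if 0 else ('.' if hsv[y,x,1]<45 else '#' if hsv[y,x,0]<30 else ',') for x in range(0,140,2)))
cv2.imwrite('pics/r5.png',rect(a,24))
E
```

```text
[-61.9 -33. ] [ 0.51070305 -0.35837205  0.10408288] [ 0.27673447  0.11343666 -3.3922142 ]
  70 ......................................................................
  66 ......................................................................
  62 ......................................................................
  58 ...............###########......................#######...............
  54 ..............###############...............################..........
  50 ............####################..........###################.........
  46 ..........#######################........######################.......
  42 ..........#######################.......########################......
  38 ..........########################......########################......
  34 ..........#########################....##########################.....
  30 ..........#########################....##########################.....
  26 ..........########################......#########################.....
  22 ..........#######################.......#######################.......
  18 ...........######
[... 949 characters left out ...]
................
 -34 ................#################.....###########.....................
 -38 #####..........#################.....############.....................
 -42 #####..........################......###########......................
 -46 #####..........###############.......###########......................
 -50 #####.........##############.........###########......................
 -54 #####.........##..######..............#########.......................
 -58 ##..##.................................########.......................
 -62 ......................................................................
 -66 .....,................................................................
```

View pics/r5.png

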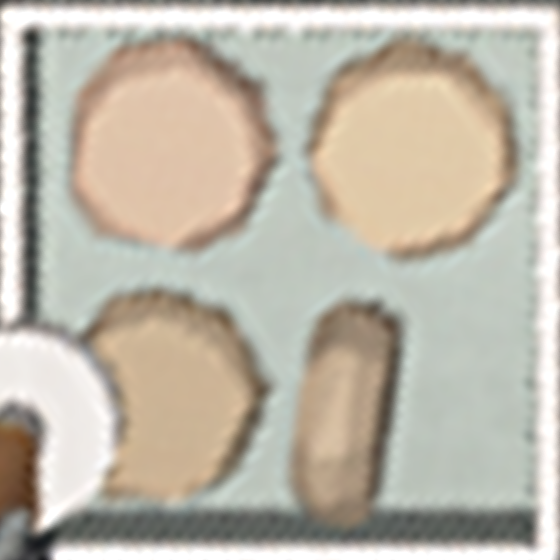

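In the tray-frame view, the right direction is +e1 and up is +e2. The lump stands on edge at about (345,410), so e1≈17, e2≈-32. I'll lay it back from the front, pushing its top toward the neighbour, then push it again from behind with the foot higher.

play_rows(steps=[0, 0, -0.015, 0, 0, 0, -0.035, 0, 0, 0.01, -0.05, 0, 0, 0.03, -0.053, 0, 0, 0.055, -0.053, 0, 0, 0.08, -0.053, 0, 0, 0.102, -0.053, 0, -0.001, 0.118, -0.053, 0, -0.002, 0.126, -0.053, 0, -0.002, 0.126, -0.053, 0])

```text
time: 19.1
tool_pos: [0.5885, -0.2586, 0.157]
tcp_rot: [-0.996, -2.979, 0.0]
wrist_force: [0.4, -0.2, -4.1]
width: 0.283
grip_force: 89.0
```

play_rows(steps=[0, 0, 0.008, 0, 0, 0, 0.02, 0, 0, 0, 0.032, 0, 0, 0, 0.038, 0, 0, 0, 0.039, 0, 0, -0.0025, 0.039, 0, 0, -0.005, 0.039, 0, 0, -0.0075, 0.039, 0, 0, -0.01, 0.039, 0, 0, -0.0125, 0.039, 0])

```text
time: 20.35
tool_pos: [0.5807, -0.269, 0.1183]
tcp_rot: [0.997, 2.979, -0.0]
wrist_force: [0.3, -0.3, -4.6]
width: 0.285
grip_force: 89.1
```

play_rows(steps=[0, -0.0025, 0, 0, 0, -0.005, 0, 0, 0, -0.0075, 0, 0, 0, -0.01, 0, 0, 0, -0.0125, 0, 0, 0, -0.015, 0, 0, 0, -0.0175, 0, 0, 0, -0.02, 0, 0, 0, -0.0225, 0, 0, 0, -0.025, 0, 0])

```text
time: 21.6
tool_pos: [0.5656, -0.2889, 0.1181]
tcp_rot: [-0.997, -2.979, -0.0]
wrist_force: [-0.4, 0.2, -3.0]
width: 0.283
grip_force: 89.1
```

```bash
cat >> h.py <<'E'
def asc(c,z=24,lo=-8):
    r=rect(c,z,140); hsv=cv2.cvtColor(r,cv2.COLOR_BGR2HSV)
    for y in range(60,140,4): print('%4d '%(70-y)+''.join('%d'%(hsv[y,x,2]//26) if hsv[y,x,1]>=45 and hsv[y,x,0]<30 else '.' for x in range(0,140,2)))
E
python3 - <<'E'
from h import *
s=bot.read_state();print(tr(s['tool_pos']),s['tool_pos'],s['wrist_force'])
a=cam('top'); asc(a); cv2.imwrite('pics/r6.png',rect(a,24))
E
```

```text
[ 26.6 -35. ] [ 0.5655587  -0.28890929  0.11806536] [-0.36451095  0.17174607 -3.03821156]
  10 ...................78887655...................8888888876655...........
   6 ..................................................65..................
   2 ......................................................................
  -2 ......................................................................
  -6 ..............56656565545.........44433333............................
 -10 .............5666677776666654...445676655445..........................
 -14 .............7987755.......4555566766666555556........................
 -18 ..............................679887665555............................
 -22 ...............................79988654...............................
 -26 ................................79975.................................
 -30 .................................774..................................
 -34 .................................46...................................
 -38 ......................................................................
 -42 ............................................45........................
 -46 .......................................65444445444....................
 -50 ......................................4344444444433...................
 -54 .....................................64455544454443...................
 -58 ....................................444555544444434...................
 -62 ....................................455555444444433...................
 -66 ....................................355555555554333...................
```

play_rows(steps=[0, -0.0025, 0, 0, 0, -0.005, 0, 0, 0, -0.0065, 0, 0, 0, -0.0065, 0, 0, 0, 0.01, -0.005, 0, 0, 0.03, -0.02, 0, 0, 0.045, -0.035, 0, 0, 0.05, -0.04, 0, 0, 0.05, -0.04, 0, 0, 0.05, -0.04, 0])

```text
time: 22.9
tool_pos: [0.5951, -0.2489, 0.1575]
tcp_rot: [-0.997, -2.978, 0.0]
wrist_force: [-0.2, -0.4, -4.4]
width: 0.281
grip_force: 89.1
```

```bash
python3 - <<'E'
from h import *
s=bot.read_state();print(tr(s['tool_pos']),s['tool_pos'],s['wrist_force'])
a=cam('top'); asc(a); cv2.imwrite('pics/r7.png',rect(a,24))
E
```

```text
[ 76.4 -34.5] [ 0.59511478 -0.24888897  0.15750672] [-0.24195474 -0.36824877 -4.38866019]
  10 ..............................................8888888876655...........
   6 ..................................................65..................
   2 ......................................................................
  -2 ......................................................................
  -6 ......................................................................
 -10 ......................................................................
 -14 .............................................5........................
 -18 .............................................456......................
 -22 ..............................................4.......................
 -26 ......................................................................
 -30 ......................................................................
 -34 ......................................................................
 -38 ......................................................................
 -42 ......................................................................
 -46 ......................................................................
 -50 ......................................................................
 -54 ......................................................................
 -58 .....................................................................5
 -62 ....................................................................24
 -66 .....................................................................3
```

play_rows(steps=[0, -0.01, 0, 0, 0, -0.035, 0, 0, 0, -0.065, 0, 0, 0, -0.095, 0, 0, 0, -0.125, 0, 0, 0, -0.145, 0, 0, 0, -0.156, 0, 0, 0, -0.156, 0, 0])

```text
time: 23.95
tool_pos: [0.5015, -0.3738, 0.158]
tcp_rot: [0.999, 2.979, 0.001]
wrist_force: [-0.3, 0.6, -4.0]
width: 0.281
grip_force: 89.1
```

```bash
python3 - <<'E'
from h import *
s=bot.read_state();print(tr(s['tool_pos']),s['tool_pos'],s['wrist_force'])
a=cam('top'); asc(a); cv2.imwrite('pics/r8.png',rect(a,24))
E
```

```text
[-79.8 -35. ] [ 0.50153946 -0.37384722  0.15800662] [-0.31310966  0.57123561 -3.99183329]
  10 ..................778887655...................8888888876655...........
   6 ..................................................65..................
   2 ......................................................................
  -2 ......................................................................
  -6 ..............56656665545...........444344............................
 -10 ............55666677766666554....545666554445.........................
 -14 ...........55778778778877766655556766766556666........................
 -18 ..........5688777777777787776556887766665666665.......................
 -22 ........55787777777777777776556788876566666666655.....................
 -26 ........67877777777777777865567888765666666666666.....................
 -30 ........67777777777777777755667887556666666666656.....................
 -34 ........6777777777777777765667887656666666666665......................
 -38 ........5777777777777777765678776556666666666666......................
 -42 .........6777777777777777765677766566666666665........................
 -46 ..........67787777777777876666776656666666666.........................
 -50 ............66777777777776666666666666666656..........................
 -54 ..............5666667787.......66666666666............................
 -58 .................................55655................................
 -62 ......................................................................
 -66 ......................................................................
```

View pics/r8.png

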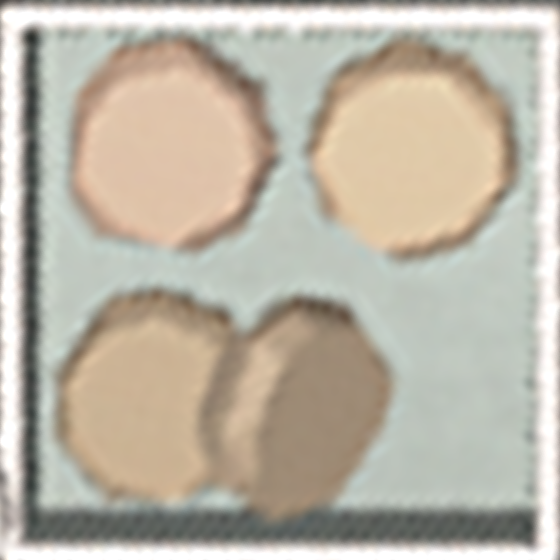

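In the tray view, the lump now leans on its neighbour, steep at roughly 50°. It spans x 200–390, with its top face toward +e1. I'll press its tail down with the foot's front edge, which should slide the nose forward, then push on from high up.

play_rows(steps=[0, 0.01, 0, 0, 0, 0.03, 0, 0, 0, 0.046, 0.005, 0, 0, 0.051, 0.015, 0, 0, 0.051, 0.025, 0, 0, 0.051, 0.03, 0, 0, 0.051, 0.031, 0, 0, 0.051, 0.032, 0])

```text
time: 25.0
tool_pos: [0.5325, -0.3332, 0.1262]
tcp_rot: [0.998, 2.979, -0.0]
wrist_force: [0.4, -0.9, -3.5]
width: 0.284
grip_force: 89.2
```

play_rows(steps=[0, 0, 0.0015, 0, 0, 0, 0.003, 0, 0, 0, 0.0045, 0, 0, 0, 0.006, 0])

```text
time: 25.5
tool_pos: [0.5326, -0.3327, 0.12]
tcp_rot: [0.997, 2.979, 0.0]
wrist_force: [0.2, -0.4, -3.2]
width: 0.282
grip_force: 89.2
```

play_rows(steps=[0, 0, 0.001, 0, 0, 0, 0.002, 0, 0, 0, 0.003, 0, 0, 0, 0.004, 0])

```text
time: 26.0
tool_pos: [0.5331, -0.3336, 0.1172]
tcp_rot: [0.996, 2.978, -0.002]
wrist_force: [-1.0, -1.8, 4.0]
width: 0.285
grip_force: 90.1
```

```bash
python3 - <<'E'
from h import *
s=bot.read_state();print(tr(s['tool_pos']),s['tool_pos'],s['wrist_force'])
a=cam('top'); asc(a)
E
```

```text
[-28.6 -35.9] [ 0.53308092 -0.3335598   0.11723355] [-0.99242933 -1.78880289  3.9999715 ]
  10 ..................778887655...................8888888876655...........
   6 ..................................................65..................
   2 ......................................................................
  -2 ......................................................................
  -6 ..............56656565545...........4343..............................
 -10 ............55666677776666554.....45666555444.........................
 -14 ...........567788888888777666555566677666666666.......................
 -18 ..........578765.....566678765567776666666666666......................
 -22 ........5566...............5555777776666666666666.....................
 -26 ........56..................4567777666666666666665....................
 -30 ..............................67776666666666666666....................
 -34 ...............................6766666666666666666....................
 -38 ................................66666666666666666.....................
 -42 ................................666666666666666.......................
 -46 ..........65543455543...........66666666666666........................
 -50 ........53444444444434.........56666666666666.........................
 -54 .......644544444444435.........666666666666...........................
 -58 ......5445555445444335............556654..............................
 -62 .....44555554444444335................................................
 -66 ...4455555444444443335................................................
```

play_rows(steps=[0, 0, 0.0012, 0, 0, 0, 0.0024, 0, 0, 0, 0.0036, 0, 0, 0, 0.0036, 0])

```text
time: 26.55
tool_pos: [0.5336, -0.3326, 0.1134]
tcp_rot: [0.997, 2.977, 0.001]
wrist_force: [-0.0, 0.9, 4.8]
width: 0.283
grip_force: 90.6
```

```bash
python3 - <<'E'
from h import *
s=bot.read_state();print(tr(s['tool_pos']),s['tool_pos'],s['wrist_force'])
a=cam('top'); asc(a)
E
```

```text
[-27.6 -35.7] [ 0.53355651 -0.33260629  0.11338554] [-0.02567067  0.92433472  4.83745434]
  10 ..................778887655...................8888888876655...........
   6 ..................................................65..................
   2 ......................................................................
  -2 ......................................................................
  -6 ..............56666565545..............44434..........................
 -10 ............55666677776666554.......456765555544......................
 -14 ...........55788877777877766655..5567777666666665.....................
 -18 ..........4687............6766544677776666666667755...................
 -22 ........5565................555567777666666666666764..................
 -26 ........56....................46777666666666666666765.................
 -30 ...............................6777666666666666666666.................
 -34 ................................566666666666666666666.................
 -38 .................................6666666666666666666..................
 -42 ...............6455..............666666666666666666...................
 -46 ..........5344444444444.........66666666666666666.....................
 -50 .........54444444444435.........556666666666666.......................
 -54 ........445555455444434...........566666676667........................
 -58 ......44455554444444335.............5555544...........................
 -62 .....445444444444444325...............................................
 -66 ....467776666666543...................................................
```

The lump's nose is sliding forward, its far edge now at e1≈35. I'll continue with a combined forward and downward push.

play_rows(steps=[0, 0.001, 0.001, 0, 0, 0.002, 0.002, 0, 0, 0.003, 0.003, 0, 0, 0.0045, 0.003, 0, 0, 0.006, 0.003, 0, 0, 0.008, 0.003, 0])

```text
time: 27.35
tool_pos: [0.5364, -0.3251, 0.1077]
tcp_rot: [-0.996, -2.976, -0.002]
wrist_force: [-0.4, -0.5, -4.3]
width: 0.285
grip_force: 89.3
```

```bash
python3 - <<'E'
from h import *
s=bot.read_state();print(tr(s['tool_pos']),s['tool_pos'],s['wrist_force'])
a=cam('top'); asc(a)
E
```

```text
[-19.9 -33.5] [ 0.53640332 -0.32512231  0.1077096 ] [-0.3847653  -0.52052087 -4.27127543]
  10 ..................778887655...................8888888876655...........
   6 ..................................................65..................
   2 ......................................................................
  -2 ......................................................................
  -6 ..............56656565545..................4444444....................
 -10 ............55666677766555554.........456667666555444.................
 -14 ...........5577877...................56666677777777654................
 -18 ..........568876....................5666677777777777764...............
 -22 ........557876.....................466677777777777777775..............
 -26 ........6787.......................56777777777777777777654............
 -30 ........6778........................5677777777777777777766............
 -34 ........675..........................67777777777777777777.............
 -38 ........678........65555.............67777777777777777776.............
 -42 ........667...5444444444444.........67777777777777777776..............
 -46 .............54455444444444.........567777777777777765................
 -50 ............4445555445444337........5667777777777776..................
 -54 ...........5455555544444434............66777777777....................
 -58 ..........44544444444444333..............555544.......................
 -62 ........3578887777776643..............................................
 -66 ........489998888888874...............................................
```

play_rows(steps=[0, 0, -0.006, 0, 0, 0, -0.018, 0, 0, 0.012, -0.024, 0, 0, 0.03, -0.024, 0, 0, 0.044, -0.02, 0, 0, 0.05, -0.012, 0, 0, 0.05, -0.006, 0, 0, 0.05, -0.003, 0, 0, 0.05, -0.001, 0, 0, 0.05, 0.001, 0])

```text
time: 28.65
tool_pos: [0.5674, -0.2868, 0.1085]
tcp_rot: [0.998, 2.979, -0.0]
wrist_force: [-0.1, 0.6, -2.7]
width: 0.282
grip_force: 89.1
```

play_rows(steps=[0, 0, 0.0015, 0, 0, 0, 0.003, 0, 0, 0, 0.0045, 0, 0, 0, 0.006, 0, 0, 0, 0.0075, 0])

```text
time: 29.28
tool_pos: [0.5675, -0.2864, 0.1009]
tcp_rot: [0.997, 2.979, -0.0]
wrist_force: [-0.5, 0.2, -3.2]
width: 0.283
grip_force: 89.2
```

```bash
python3 - <<'E'
from h import *
s=bot.read_state();print(tr(s['tool_pos']),s['tool_pos'],s['wrist_force'])
E
```

```text
[ 29.8 -35. ] [ 0.56749223 -0.28635131  0.10090849] [-0.52416915  0.17690667 -3.22886891]
```

play_rows(steps=[0, 0, 0.001, 0, 0, 0, 0.002, 0, 0, 0, 0.003, 0, 0, 0, 0.004, 0, 0, 0, 0.0048, 0])

```text
time: 29.9
tool_pos: [0.5675, -0.2864, 0.0962]
tcp_rot: [0.997, 2.979, 0.0]
wrist_force: [-0.5, -0.0, 0.9]
width: 0.283
grip_force: 89.7
```

play_rows(steps=[0, 0, 0.0005, 0, 0, 0, 0.001, 0])

```text
time: 30.15
tool_pos: [0.5678, -0.2865, 0.0961]
tcp_rot: [0.997, 2.979, -0.0]
wrist_force: [-1.0, 1.3, 4.5]
width: 0.28
grip_force: 90.1
```

play_rows(steps=[0, 0, 0.0005, 0, 0, 0, 0.001, 0, 0, 0, 0.001, 0])

```text
time: 30.52
tool_pos: [0.5681, -0.2866, 0.0961]
tcp_rot: [0.996, 2.978, -0.0]
wrist_force: [-2.8, 1.9, 7.8]
width: 0.278
grip_force: 90.8
```

play_rows(steps=[0, 0, 0.0005, 0, 0, 0, 0.001, 0, 0, 0, 0.001, 0])

```text
time: 30.9
tool_pos: [0.5683, -0.2867, 0.096]
tcp_rot: [0.996, 2.977, -0.001]
wrist_force: [-2.3, 2.0, 11.4]
width: 0.282
grip_force: 91.3
```

play_rows(steps=[0, 0, 0.0005, 0, 0, 0, 0.001, 0, 0, 0, 0.001, 0, 0, 0, 0.001, 0, 0, 0, 0.001, 0, 0, 0, 0.001, 0])

```text
time: 31.65
tool_pos: [0.5685, -0.2868, 0.096]
tcp_rot: [0.996, 2.977, -0.001]
wrist_force: [-4.7, 3.4, 14.9]
width: 0.28
grip_force: 91.8
```

play_rows(steps=[0, 0, -0.002, 0, 0, 0, -0.004, 0, 0, 0, -0.006, 0, 0, 0, -0.015, 0, 0, 0, -0.035, 0, 0, 0, -0.065, 0, 0, -0.02, -0.09, 0, 0, -0.05, -0.11, 0, 0, -0.08, -0.13, 0, 0, -0.11, -0.15, 0])

```text
time: 32.9
tool_pos: [0.501, -0.3751, 0.2447]
tcp_rot: [0.996, 2.977, -0.001]
wrist_force: [0.2, -0.8, -3.0]
width: 0.279
grip_force: 89.2
```

```bash
python3 - <<'E'
from h import *
s=bot.read_state();print(tr(s['tool_pos']),s['tool_pos'],s['wrist_force'])
a=cam('top'); asc(a); cv2.imwrite('pics/r9.png',rect(a,24))
print(goal(.44,0,.25,149.6),goal(.4485,.332,.25,149.6))
E
```

```text
[-81.1 -35.4] [ 0.50104026 -0.37512857  0.24467508] [ 0.21837    -0.82264913 -2.98387557]
  10 ..................778887655...................8888888876655...........
   6 ..................................................65..................
   2 ......................................................................
  -2 ......................................................................
  -6 ..............56656565545..................44445......................
 -10 ............55666677776666554...........6666665555544.................
 -14 ...........55778778778777766655......556677777777776544...............
 -18 ..........568877777777778777665.....55678777777778777544..............
 -22 ........557877777777777777777754...55677777777777788876544............
 -26 ........6787777777777777777777753..56877777777777777788765............
 -30 ........67777777777777777777787644568877777777777777777875............
 -34 ........67777777777777777777787445678777777777777777777875............
 -38 ........67777777777777777777874...677777777777777777778874............
 -42 .........6777777777777777778754...66787777777777777777765.............
 -46 ..........67777777777777777754......77877777777777778865..............
 -50 ............6677777777777665.........66777777777778765................
 -54 ..............5666667787................778888788776..................
 -58 ..........................................55555554....................
 -62 ......................................................................
 -66 ......................................................................
[ 0.2765  0.2666 -0.0049 -0.1167] [ 0.4699  0.5366 -0.0074 -0.1167]
```

View pics/r9.png

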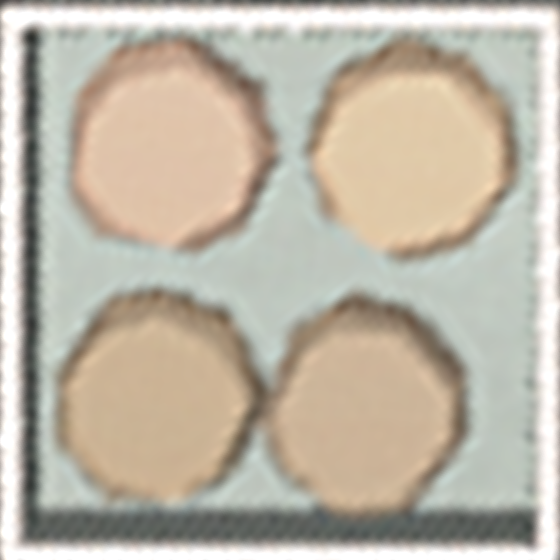

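The tray view shows four flat lumps, one per quarter, with the moved one at about (368,410). The foot met it at exactly 24 mm. Now I'll take the tamper home.

play_rows(steps=[0.02, 0.02, -0.005, -0.03, 0.05, 0.048, -0.01, -0.06, 0.083, 0.08, -0.01, -0.09, 0.117, 0.112, -0.01, -0.117, 0.15, 0.145, -0.01, -0.117, 0.183, 0.177, -0.01, -0.117, 0.215, 0.21, -0.01, -0.117, 0.246, 0.24, -0.01, -0.117, 0.267, 0.258, -0.01, -0.117, 0.276, 0.266, -0.01, -0.117])

```text
time: 34.2
tool_pos: [0.4409, 0.0056, 0.2535]
tcp_rot: [0.817, 3.031, 0.001]
wrist_force: [0.3, -0.1, -3.2]
width: 0.282
grip_force: 89.5
```

play_rows(steps=[0, 0, 0, 0])

```text
time: 34.33
tool_pos: [0.4412, 0.0045, 0.253]
tcp_rot: [0.818, 3.031, -0.0]
wrist_force: [-0.8, 0.1, -3.4]
width: 0.281
grip_force: 89.5
```

```bash
python3 - <<'E'
from h import *
print(goal(.447,.336,.25,149.6),bot.read_state()['tool_pos'])
E
```

```text
[0.1618 0.2894 0.0028 0.0032] [0.44121484 0.0044772  0.25302814]
```

play_rows(steps=[0.01, 0.018, 0, 0.003, 0.03, 0.053, 0, 0.003, 0.052, 0.092, 0, 0.003, 0.074, 0.132, 0, 0.003, 0.097, 0.173, 0, 0.003, 0.12, 0.213, 0, 0.003, 0.14, 0.249, 0, 0.003, 0.154, 0.275, 0, 0.003, 0.161, 0.288, 0, 0.003, 0.162, 0.289, 0, 0.003])

```text
time: 35.58
tool_pos: [0.4475, 0.3352, 0.2519]
tcp_rot: [0.825, 3.031, -0.002]
wrist_force: [0.4, -0.2, -3.5]
width: 0.282
grip_force: 89.7
```

play_rows(steps=[0, 0, 0.01, 0, 0, 0, 0.03, 0, 0, 0, 0.055, 0, 0, 0, 0.08, 0, 0, 0, 0.105, 0, 0, 0, 0.128, 0, 0, 0, 0.145, 0, 0, 0, 0.157, 0, 0, 0, 0.163, 0, 0, 0, 0.165, 0])

```text
time: 36.83
tool_pos: [0.4471, 0.3357, 0.0872]
tcp_rot: [0.825, 3.031, 0.0]
wrist_force: [-0.3, -0.6, -4.5]
width: 0.284
grip_force: 89.5
```

```bash
python3 - <<'E'
from h import *
s=bot.read_state()
print(goal(.447,.336,.0761,149.6),s['tool_pos'],s['wrist_force'])
a=cam('top')
cv2.imwrite('pics/m.png',cv2.resize(a['pixels'][200:280,100:180],(400,400),interpolation=cv2.INTER_CUBIC))
r=a['pixels'][200:280,100:180]; m=(r.min(2)>170).astype(np.uint8)
print(cv2.connectedComponentsWithStats(m)[2:])
E
```

```text
[ 0.0002  0.0002  0.0111 -0.0012] [0.44708756 0.33567958 0.08722895] [-0.29428433 -0.56142138 -4.49976483]
(array([[   0,    0,   80,   80, 5426],
       [  40,    0,   40,   13,  425],
       [  13,   11,    1,    1,    1],
       [  14,   13,    3,    5,    7],
       [  62,   17,    5,    2,    6],
       [  68,   17,    7,    2,   10],
       [  77,   17,    3,    1,    3],
       [  10,   19,    8,   21,   39],
       [  35,   32,   15,   20,  116],
       [   0,   36,   12,   12,   43],
       [  38,   40,    2,    2,    2],
       [  37,   45,    5,    4,   11],
       [  31,   46,    4,    5,    7],
       [  34,   47,    1,    1,    1],
       [  28,   74,   52,    6,  303]], dtype=int32), array([[37.43107261, 40.2878732 ],
       [59.24705882,  5.01176471],
       [13.        , 11.        ],
       [15.        , 15.        ],
       [64.33333333, 17.16666667],
       [71.6       , 17.5       ],
       [78.        , 17.        ],
       [14.87179487, 28.66666667],
       [43.9137931 , 39.81034483],
       [ 4.41860465, 40.58139535],
       [38.5       , 40.5       ],
       [39.09090909, 46.45454545],
       [32.14285714, 47.57142857],
       [34.        , 47.        ],
       [54.24092409, 76.46864686]]))
```

Lower the last 11 mm slowly and release.

play_rows(steps=[0, 0, 0.002, 0, 0, 0, 0.004, 0, 0, 0, 0.006, 0, 0, 0, 0.008, 0, 0, 0, 0.0095, 0, 0, 0, 0.0105, 0, 0, 0, 0.0114, 0, 0, 0, 0.0114, 0])

```text
time: 37.88
tool_pos: [0.447, 0.3356, 0.0762]
tcp_rot: [0.826, 3.031, 0.0]
wrist_force: [-1.1, -0.5, 0.1]
width: 0.281
grip_force: 89.8
```

Contact made (about 4 N unloaded). Now open; moving up only after the fingers are fully clear.

play_rows(steps=[0, 0, 0, 0, 0, 0, 0, 0, 0, 0, 0, 0, 0, 0, 0, 0, 0, 0, 0, 0, 0, 0, 0, 0, 0, 0, 0, 0], jaw=0)

```text
time: 38.75
tool_pos: [0.4469, 0.3356, 0.0758]
tcp_rot: [-0.826, -3.031, 0.0]
wrist_force: [0.2, 0.4, -0.7]
width: 1.003
grip_force: 0.0
```

play_rows(steps=[0, 0, -0.005, 0, 0, 0, -0.02, 0, 0, 0, -0.04, 0, 0, 0, -0.065, 0, 0, 0, -0.09, 0, 0, 0, -0.12, 0, 0, 0, -0.15, 0, 0, 0, -0.175, 0, 0, 0, -0.18, 0, 0, 0, -0.18, 0])

```text
time: 40.0
tool_pos: [0.4469, 0.3356, 0.2562]
tcp_rot: [0.825, 3.031, 0.001]
wrist_force: [0.2, 0.7, -0.1]
width: 0.999
grip_force: 0.0
```

```bash
python3 - <<'E'
from h import *
s=bot.read_state();print(s['time'],s['tool_pos'],s['width'])
a=cam('top');b=cam('side')
for c,X in((a,[.4437,.3439,.004]),(b,[.4437,.3439,.05])): print(proj(c,X))
cols=b['pixels'][140:190,215:285].astype(int)
# orange handle and white foot in side view
hs=cv2.cvtColor(b['pixels'],cv2.COLOR_BGR2HSV)[130:195,215:280]
h=(hs[...,1]>110)&(hs[...,0]<18); w=(hs[...,1]<40)&(hs[...,2]>150)
y,x=np.nonzero(h);print('handle px',x.min()+215,x.max()+215,y.min()+130,y.max()+130)
f=lambda y0:[(x+215) for x in np.nonzero(h[y0-130])[0]][::100] 
for yy in range(145,178,3): 
  hx=np.nonzero(h[yy-130])[0]+215; wx=np.nonzero(w[yy-130])[0]+215
  print(yy,(hx.min(),hx.max()) if len(hx) else '',(wx.min(),wx.max()) if len(wx) else '')
for z in(.004,.016,.044,.106):print(z,proj(b,[.4442,.3375,z]))
E
```

```text
40.0 [0.44690893 0.33558314 0.25617212] 0.9988006142530762
[138.91396933 243.31365282]
[244.49086993 163.25952325]
handle px 241 264 150 173
145  (np.int64(215), np.int64(255))
148  (np.int64(215), np.int64(218))
151 (np.int64(242), np.int64(248)) (np.int64(215), np.int64(218))
154 (np.int64(241), np.int64(247)) (np.int64(215), np.int64(219))
157 (np.int64(241), np.int64(248)) (np.int64(215), np.int64(263))
160 (np.int64(241), np.int64(248)) (np.int64(215), np.int64(219))
163 (np.int64(242), np.int64(249)) (np.int64(215), np.int64(219))
166 (np.int64(242), np.int64(248)) (np.int64(215), np.int64(218))
169  (np.int64(215), np.int64(249))
172 (np.int64(264), np.int64(264)) (np.int64(215), np.int64(252))
175  (np.int64(215), np.int64(249))
0.004 [245.39250257 174.97898886]
0.016 [245.24585469 172.17976018]
0.044 [244.8992148  165.56306524]
0.106 [244.10867299 150.47312846]
```

In the side view the handle runs from (245,150) to (245,166), matching an upright tamper on the mat. Handing in.

```bash
python3 -c "
from workcell import bot
print(bot.finish_job())"
```

```text
the job is handed in; nothing more can be done
None
```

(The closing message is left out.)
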